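# Check the spring of a kitchen pull gauge

### The job

Lay the pull gauge in the wooden cradle, housing flat between the guides and T-handle sticking out through the slotted end, and let go of it. Then take it again by the T-handle and draw that out until the drag pointer in the top channel stands level with the index tab on the rail; the pointer stays at the farthest pull, so do not overshoot. Ease the handle fully home without letting it snap back, and leave the gauge in the cradle, the index tab where it is set and the other things undisturbed.

Things in the scene. Friction and masses are not known exactly. Their poses are not given: they have to be found in the camera images.
- gauge: Pull gauge, loose, about 0.45 kg: aluminium housing 110 x 40 x 32 mm (x, y, z), lying flat at the front right of the worktop, handle to the left. Origin: centre of the housing's underside; z up; the handle comes out of its -x end. Its 40 mm width (y) can be gripped from above at its middle. A channel 24 mm wide, 10 mm deep runs along its top between two rails.
- handle_grip (a point): On the gauge's black T-handle, a bar 12 x 50 x 40 mm (gauge x, y, z), 4 to 44 mm above the gauge's underside. This point is on its midline 13 mm below its top; when home, at gauge (-126, 0, 31) mm. The 8 mm rod leaves its middle; rod top 14 mm above the underside: fingertips astride the bar stay above it. About 49 mm clear to the cradle's slotted stop. Site axes are the gauge's.
- plunger (a joint): How far the T-handle is drawn out along gauge -x, m: 0 fully home, stop at 0.060. A spring pulls it home: 2.4 N at 0, rising 0.2 N per mm (12 N at 48 mm). A steel follower block in the channel moves with it.
- pointer_mark (a point): Top centre of the drag pointer, a black bar 6 x 20 x 5 mm across the channel; of the two blocks there, the one nearer the handle. Drawing the handle, the follower pushes it along gauge -x, 1:1 after 2 to 12 mm of free travel; it stays there when the handle goes back, and fingers cannot reach it. Site axes are the gauge's.
- index_mark (a point): The index tab, a small dark steel tab (5 mm in gauge x) standing 7 mm above the rail on the gauge's +y side. Stiff; set anew each time, 20 to 44 mm from the pointer's start along gauge -x. Level with the pointer means the same gauge x. Site axes are the gauge's.
- index_tab: The index tab as a body, moving with the gauge; its origin is not on the tab: use index_mark.
- cradle: Wooden checking cradle, fixed: base board 150 x 100 x 8 mm. Origin: centre of the board's underside; z up. The gauge belongs on the board with its origin over the cradle's and its axes parallel, its underside 8 mm above the worktop. Four side guides 29 mm high, 20 mm long, at x = -47 and +47 mm, inner faces at y = +-25 mm; between them the sides are open for fingers.
- slot (a point): Middle of the slot in the cradle's front stop, at cradle (-63, 0, 25) mm, on the side towards the robot: two posts reaching 37 mm above the worktop, faces at cradle x = -58 and -68 mm, with a 21 mm gap for the gauge's rod. The rear stop at the other end is closed and 30 mm high, inner face at x = +58 mm. Site axes are the cradle's.
- red_onion: Red onion, bystander, about 65 mm wide, 74 mm high, left of the cradle. Origin: its underside.
- garlic: Garlic bulb, bystander, about 54 mm, near left. Origin: its underside.
- lime: Lime, bystander, about 50 mm, near the front edge. Origin: its underside.
- tumbler: Blue-grey tumbler, bystander, 72 mm wide, 122 mm high, behind the cradle. Origin: its underside.
- spice_jar: Small spice jar, bystander, 44 mm wide, 105 mm high, behind the cradle. Origin: its underside.

How it is judged:
By the outcome, as a careful person would: the job done as asked, in the order asked, and still so for the second after the job is handed in, with the robot touching nothing.
It also fails if it takes over 50 s, if anything falls off the work surface, if the arm or the gripper's body presses on something with over 40 N, if the wrist force passes 120 N, or if a joint passes its speed limit or range.

### The arm

A 6-joint arm with a two-finger parallel gripper is mounted at the origin on a cart in front of the work surface, level with it; the furniture and walls round the work are solid. World frame = base frame: x ahead of the robot, y to its left, z up, the work surface at z = 0. Lengths are in m, angles in degrees, forces in N, time in s.
With the tool pointing down it reaches from about 0.4 to 0.825 m from the base axis. Payload 7 kg.
Tool frame: the origin (TCP) lies midway between the tips of the shut fingers; the grasp point (between the pads) lies 19 mm behind it; z points along the fingers, y is the line along which they close (so a half turn about z gives the same grasp; the last joint's range is limited). The gripper opens to 88 mm and grips with 3 to 60 N. Pads are 19 mm wide; open, the fingers measure 130 mm over their backs; the gripper's body (78 mm by 193 mm) begins 47 mm behind the grasp point.
Start: joints at [-53.451, 20.546, 0.682, 0, -70.136, -16.507], TCP at [0.231, -0.634, 0.227] pointing down, gripper open.
Joint ranges: [-176.03, 176.03], [-82.01, 121.73], [-58.28, 71.71], [-173.87, 95.51], [-174.79, -0.11], [-173.66, 173.66]. Speed limits (degrees/s): [136.94, 136.94, 172.46, 180, 180, 180].

### API

Orientations are given as [roll, pitch, yaw] about the fixed x, y, z axes, in that order (R = Rz(yaw) Ry(pitch) Rx(roll)).
In Python, from plant import r gives the robot as it stands.
- The arm moves only by the tool carry_out, never from a script. Its argument "deltas" is a list of rows, each a list of 3 entries, a list of its own where there are three numbers: the opening, from 0 (shut) to 1 (fully open), then the shift along the tool's x, y, z in mm, then the turn, a rotation vector about the tool's x, y, z in rad. In form: [[gripper, [tx, ty, tz], [rx, ry, rz]], ...]. A call has 1 to 12 rows; each row is the pose to reach, as a shift and turn from the pose commanded when the call began, along the tool's axes at that moment; what a row does not reach only later rows make up. A row lasts 1/10 s, in which the tool goes at most 50 mm and 8.59 degrees, less where a joint would pass 70% of its speed; a pose out of reach is approached as far as the arm can. A call with a gripper value outside its range is refused whole. The fingers move at their own pace and stop on an object; "squeeze" is the grip in N (left out, the last holds). Time passes only in rows, so rows that repeat a pose let the fingers close. It gives the time, the measured TCP pose, the force, the opening and the grip force at its end, in the units of the state.
- r.get_state(): the state, without advancing time (a new reading comes with each control period).
- r.capture(name): name is "scene" or "top" or "wrist"; returns (picture, depth): 384x512x3 uint8, red, green, blue; 384x512 float32, m along the optical axis (not along the pixel's ray), 0 where there is no reading.
- r.get_calibration(name): a dict with "fov_y" (degrees; the focal length in pixels is half the picture's height over the tangent of half this angle, whatever the lens; pixels are square), "cx", "cy" (the principal point, pixels), "view" (4x4, takes a point from world to camera coordinates). Camera axes: x right, y down, z forward; pixel columns grow to the right and rows downward; lengths in m; the calibration is good to about 2 mm. A picture is of the moment at which its call begins: read the wrist's pose just before it. get_calibration takes no time and is no camera call; for the wrist camera it gives the pose at the moment of the call.
- r.close_job(): hands the job in; it is judged then, once.
The state is a dict: "time_s": time; "joints": joint angles; "qd": joint speeds; "joint_torque": joint torques, N m; "tcp_pos": TCP position; "eef_rot": TCP orientation; "contact_force": force on the tool from outside, world axes, zero at the start; "moment": the same for the moment, N m; "gripper_width": finger opening in m; "gripper_force": force on a finger pad.
Only numpy, scipy, OpenCV 4.12 (cv2) and the standard library are available. Lean on these libraries where they do the work, as an engineer would, in place of code of your own. Each camera call takes 0.05 s, during which the arm holds its last target. There are 200 camera calls.

## Working session

There is one attempt and no reset: what is moved stays moved. The work goes in short steps, Python scripts to look and compute and a tool call to move; the robot and the scene stay as the last step left them, time stands still between calls to the robot, and variables do not carry over. Pictures are saved under pics/ and viewed, at most 10 in all, crops included, and the job is handed in when it is done.

Besides the shell and the picture viewer there is one more tool, called after "Call:" by a JSON object that holds its "op" and its "data", one argument or row to a line. carry_out: Moves the arm, as the interface text tells. Its arguments: {"type":"object","properties":{"deltas":{"type":"array"},"squeeze":{"type":"number"}},"required":["deltas"]}

```bash
mkdir -p pics
cat > h.py <<'E'
import numpy as np, cv2
from plant import r
def cal(n):
    c=r.get_calibration(n); f=192/np.tan(np.radians(c['fov_y'])/2); return f,c['cx'],c['cy'],np.array(c['view'])
def cap(n):
    c=cal(n); p,d=r.capture(n); return p,d,c
def ray(c,u,v,z):
    f,cx,cy,V=c; R=V[:3,:3]; o=-R.T@V[:3,3]; k=R.T@np.array([(u-cx)/f,(v-cy)/f,1]); return o+k*(z-o[2])/k[2]
def cloud(d,c):
    f,cx,cy,V=c; v,u=np.mgrid[:384,:512]; P=np.stack([(u-cx)/f*d,(v-cy)/f*d,d],-1); return (P-V[:3,3])@V[:3,:3]
def proj(c,p):
    f,cx,cy,V=c; q=V[:3,:3]@np.array(p)+V[:3,3]; return f*q[0]/q[2]+cx,f*q[1]/q[2]+cy
E
python3 - <<'E'
from h import *
a,da,ca=cap('scene');b,db,cb=cap('top')
np.savez('i.npz',a=a,da=da,b=b,db=db)
cv2.imwrite('pics/top.png',cv2.resize(b[...,::-1],(800,600)))
cv2.imwrite('pics/scene.png',cv2.resize(a[...,::-1],(800,600)))
print(cb,ca,r.get_state())
E
```

```text
(np.float64(411.41227013654105), 255.13839207301626, 190.8616073820772, array([[ 0.02118919, -0.99957821,  0.01986001, -0.10925612],
       [-0.98027425, -0.02467608, -0.1960956 ,  0.58023355],
       [ 0.19650295, -0.01531314, -0.98038365,  0.99691857],
       [ 0.        ,  0.        ,  0.        ,  1.        ]])) (np.float64(359.0722045695541), 259.6093533683035, 191.32222866779725, array([[ 0.5902606 , -0.80718502,  0.00669056, -0.38817957],
       [-0.56952686, -0.42231627, -0.70518659,  0.3155797 ],
       [ 0.57204159,  0.4124334 , -0.7089902 ,  0.58268483],
       [ 0.        ,  0.        ,  0.        ,  1.        ]])) {'time_s': 0.1, 'joints': array([-5.34498655e+01,  2.05844855e+01,  6.38194600e-01, -1.53805950e-02,
       -7.01359889e+01, -1.65053184e+01]), 'qd': array([ 0.00774766, -0.06236571,  0.03399521,  0.05782524,  0.06958352,
       -0.00536666]), 'joint_torque': array([-1.37610648e-03, -5.84162450e+01,  2.93753779e+01,  7.01560378e+00,
        1.02209425e-02, -5.74838327e-05]), 'tcp_pos': array([ 0.23115021, -0.63371857,  0.22574962]), 'eef_rot': array([ 1.79917002e+02, -9.51403767e-03, -1.59960414e+02]), 'contact_force': array([ 0.37645404,  0.46947561, -0.78389194]), 'moment': array([-0.00437424,  0.02955634, -0.00388241]), 'gripper_force': 0.0, 'gripper_width': 0.08752296133958873}
```

View pics/top.png

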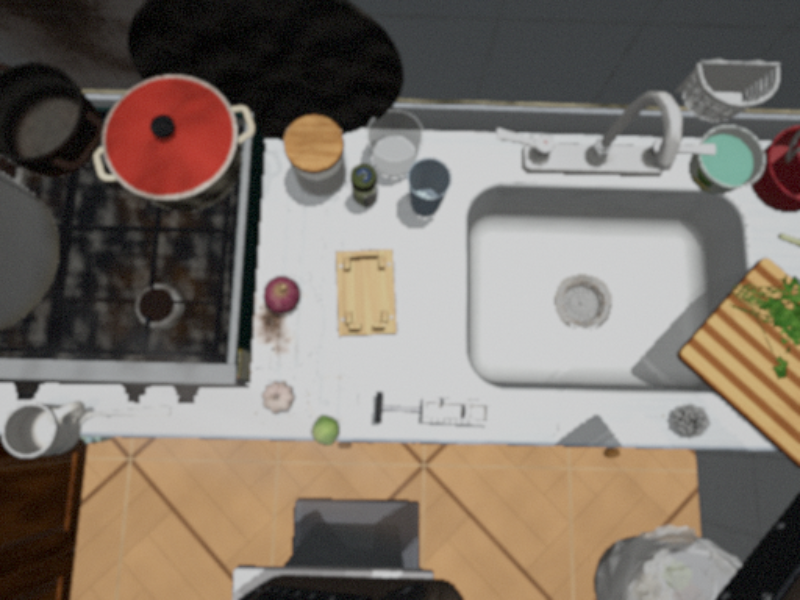

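View pics/scene.png

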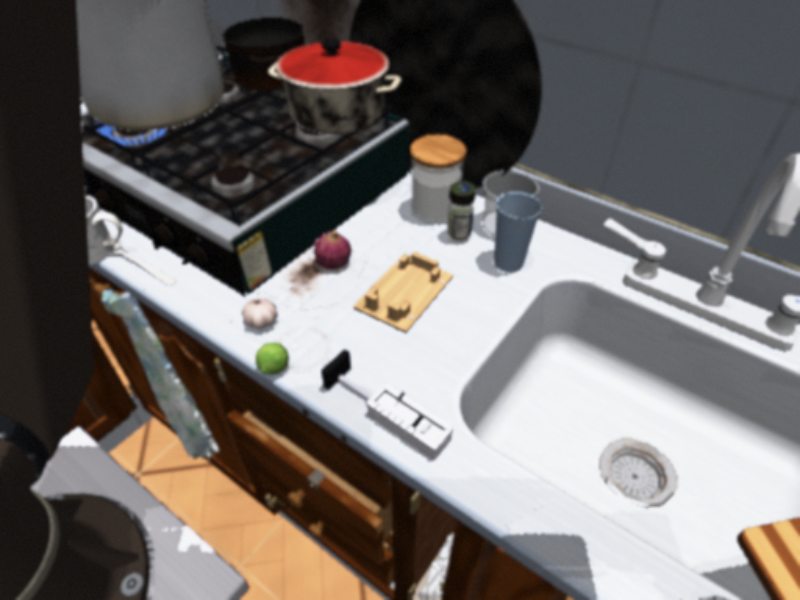

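The top view shows the gauge at about (455,412) of 800x600 with its handle bar at (378,407), so its -x points to world +y. The cradle is at (366,293) with its slotted stop towards the robot. The scene view agrees.

Run:
```python
from h import *
I=np.load('i.npz')
for n,im,d in (('top',I['b'],I['db']),('scene',I['a'],I['da'])):
    c=cal(n);P=cloud(d,c);hsv=cv2.cvtColor(im,cv2.COLOR_RGB2HSV)
    pr=lambda x,y,z:(P[...,0]>x[0])&(P[...,0]<x[1])&(P[...,1]>y[0])&(P[...,1]<y[1])&(P[...,2]>z[0])&(P[...,2]<z[1])
    m0=pr((.3,.8),(-.3,.2),(-.02,.02)); print(n,'table z',np.median(P[m0&(hsv[...,1]<40)][:,2]))
    # wood
    w=(hsv[...,0]>8)&(hsv[...,0]<28)&(hsv[...,1]>70)&(hsv[...,2]>90)&pr((.45,.72),(-.15,.12),(-.02,.06))
    k,l,s,ce=cv2.connectedComponentsWithStats(w.astype(np.uint8)); i=1+s[1:,4].argmax()
    v,u=np.nonzero(l==i)
    q=np.array([ray(c,a,b,.008)[:2] for a,b in zip(u,v)]); print('wood',s[i],cv2.minAreaRect((q*1000).astype(np.float32)))
    g=pr((.3,.5),(-.3,.1),(.02,.045))
    k,l,s,ce=cv2.connectedComponentsWithStats(g.astype(np.uint8))
    for i in range(1,k):
        if s[i,4]>25:
            v,u=np.nonzero(l==i); q=P[l==i]
            print('blob',s[i],ce[i],cv2.minAreaRect((q[:,:2]*1000).astype(np.float32)),q.mean(0))
    b=(hsv[...,2]<70)&pr((.3,.5),(-.3,.1),(.0,.055)); q=P[b]; print('black',len(q),q.min(0),q.max(0))
    x=im[225:300,220:340] if n=='top' else im[210:300,190:310]
    cv2.imwrite(f'pics/c_{n}.png',cv2.resize(x[...,::-1],None,fx=5,fy=5,interpolation=cv2.INTER_CUBIC))
```

```text
top table z -0.00035608552153999047
wood [ 216  161   37   53 1762] ((603.1107177734375, -38.43393325805664), (143.71885681152344, 93.64738464355469), 4.079492092132568)
blob [176 244  13  20 180] [181.64444444 253.46666667] ((420.998046875, 86.02558898925781), (27.83761978149414, 48.545528411865234), 89.72801208496094) [0.42074836 0.08703137 0.03385162]
blob [240 250   6  21  76] [242.48684211 259.5       ] ((407.8754577636719, -67.5703353881836), (11.731624603271484, 49.78047180175781), 87.12519073486328) [ 0.4087472  -0.06790301  0.0421437 ]
blob [269 254  45  18 641] [291.69110764 262.67394696] ((404.1988525390625, -192.1300811767578), (112.5157241821289, 39.94972610473633), 88.32462310791016) [ 0.40392394 -0.19368815  0.02783372]
blob [200 265  18  20 240] [208.50833333 274.49166667] ((369.2599792480469, 17.544818878173828), (44.16462707519531, 46.10296630859375), 60.074893951416016) [0.36990118 0.01640649 0.03695124]
black 37 [ 0.38507359 -0.06901468  0.03960362] [ 0.42723901 -0.06384438  0.04782399]
scene table z -0.001281087454028932
wood [ 227  162   62   50 1572] ((606.4185
[... 252 characters left out ...]
1466179 0.08747026 0.03147136]
blob [163 219  22  20 308] [173.44480519 229.09090909] ((364.7272033691406, 16.058208465576172), (38.37936782836914, 44.90982437133789), 76.11209106445312) [0.36045907 0.01150079 0.03487304]
blob [205 223  20  23 226] [214.41150442 234.09292035] ((404.3521423339844, -65.78449249267578), (13.484346389770508, 49.91310501098633), 86.47901153564453) [ 0.40205721 -0.06834339  0.03557507]
blob [ 234  245   56   46 1071] [262.21755369 267.18954248] ((401.1294250488281, -191.38629150390625), (110.96796417236328, 41.56788635253906), 88.00931549072266) [ 0.4006731  -0.19356661  0.02680388]
black 242 [ 0.35300621 -0.20583568  0.00722562] [0.4261695  0.00305529 0.04450321]
```

View pics/c_top.png

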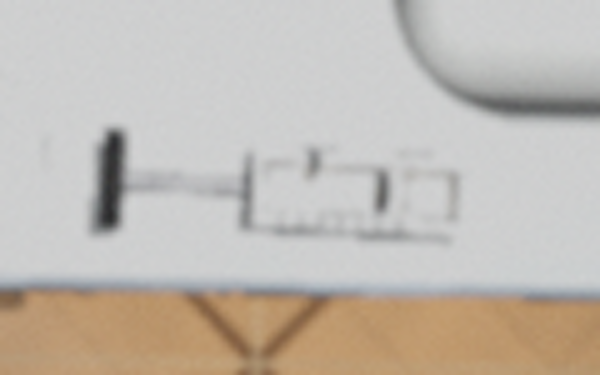

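```bash
cat >> h.py <<'E'
from scipy.spatial.transform import Rotation as Ro
def to(x,y,z,yaw,frm=None):
    s=r.get_state(); p=s['tcp_pos']; R=Ro.from_euler('xyz',s['eef_rot'],degrees=True)
    t=R.inv().apply(np.array([x,y,z])-p)*1000; w=(R.inv()*Ro.from_euler('xyz',[180,0,yaw],degrees=True)).as_rotvec()
    print('t',s['time_s'],'tcp',p.round(4),'rpy',s['eef_rot'].round(2),'F',s['contact_force'].round(1),'w',round(s['gripper_width'],4),'\n-> mm',t.round(1),'rad',w.round(4))
E
python3 -c "
from h import *
to(.404,-.192,.2,-92)"
```

```text
t 0.1 tcp [ 0.2312 -0.6337  0.2257] rpy [ 1.7992e+02 -1.0000e-02 -1.5996e+02] F [ 0.4  0.5 -0.8] w 0.0875 
-> mm [-313.8  355.7   26.2] rad [ 1.4000e-03  7.0000e-04 -1.1861e+00]
```

Call:
{"op": "carry_out", "data": {
  "deltas": [
    [1,[-30,34,2],[0,0,-0.118]],
    [1,[-60,70,5],[0,0,-0.237]],
    [1,[-92,105,8],[0,0,-0.355]],
    [1,[-124,140,10],[0,0,-0.474]],
    [1,[-156,176,13],[0,0,-0.592]],
    [1,[-188,211,16],[0,0,-0.71]],
    [1,[-220,247,18],[0,0,-0.829]],
    [1,[-252,284,21],[0,0,-0.948]],
    [1,[-284,320,24],[0,0,-1.067]],
    [1,[-313.8,355.7,26],[0,0,-1.186]],
    [1,[-313.8,355.7,26],[0,0,-1.186]],
    [1,[-313.8,355.7,26],[0,0,-1.186]]
  ],
  "squeeze": 30
}}

```text
time_s: 1.3
tcp_pos: [0.4045, -0.1912, 0.2005]
eef_rot: [180.0, 0.0, -91.8]
contact_force: [-0.5, -0.7, 1.0]
gripper_width: 0.0877
gripper_force: 0.0
```

Run:
```python
from h import *
a,d,c=cap('wrist'); np.savez('w1.npz',a=a,d=d)
V=c[3]; np.save('w1c.npy',V); print(c[:3])
to(.404,-.192,.1,-92)
for n,p in (('ctr',(.404,-.192,.032)),('h',(.4085,-.067,.044))): print(n,proj(c,p))
cv2.imwrite('pics/w1.png',cv2.resize(a[...,::-1],(800,600)))
```

```text
(np.float64(325.6668276216919), 254.61591562360223, 192.3957974779416)
t 1.35 tcp [ 0.4041 -0.1921  0.2005] rpy [179.98   0.   -91.97] F [-0.1 -0.1  0. ] w 0.0877 
-> mm [-1.000e-01  1.000e-01  1.005e+02] rad [0.0004 0.     0.0005]
ctr (np.float64(256.57969545291485), np.float64(173.36906576121632))
h (np.float64(256.05894461755486), np.float64(286.15082566764386))
```

View pics/w1.png

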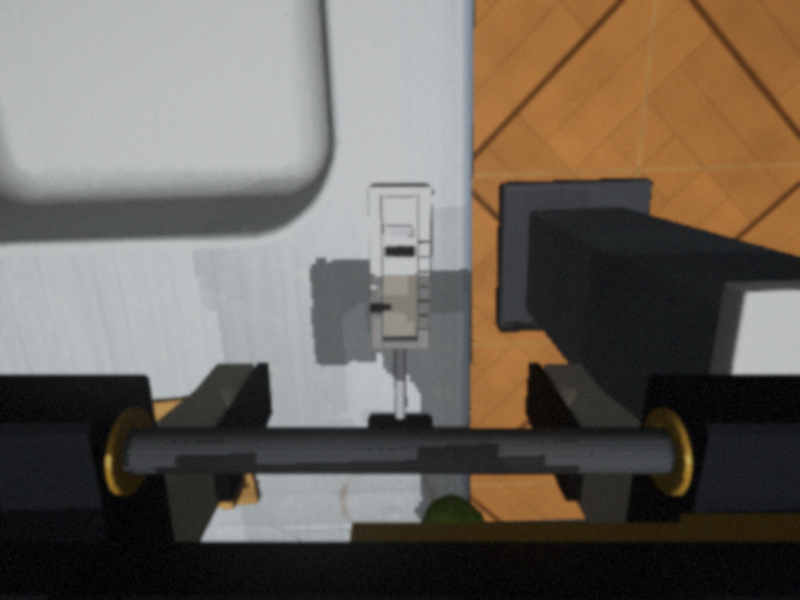

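Run:
```python
from h import *
k=1.5625;c=cal('wrist')
for n,u,v,z in (('far',401,185,.032),('near',401,347,.032),('left',371,266,.032),('right',432,266,.032),('ptr',400,251,.027),('tab',380,307,.039),('rod1',400,355,.011),('rod2',400,412,.011)):
    print(n,ray(c,u/k,v/k,z).round(4))
```

```text
far [ 0.4017 -0.2481  0.032 ]
near [ 0.4054 -0.1391  0.032 ]
left [ 0.4231 -0.1969  0.032 ]
right [ 0.3832 -0.1955  0.032 ]
ptr [ 0.4038 -0.2052  0.027 ]
tab [ 0.4182 -0.1707  0.039 ]
rod1 [ 0.4065 -0.1242  0.011 ]
rod2 [ 0.4081 -0.0772  0.011 ]
```

Call:
{"op": "carry_out", "data": {
  "deltas": [
    [1,[1.5,0.7,40],[0,0,0]],
    [1,[1.5,0.7,85],[0,0,0]],
    [1,[1.5,0.7,130],[0,0,0]],
    [1,[1.5,0.7,160],[0,0,0]],
    [1,[1.5,0.7,180],[0,0,0]],
    [1,[1.5,0.7,192],[0,0,0]],
    [1,[1.5,0.7,192],[0,0,0]],
    [0.4,[1.5,0.7,192],[0,0,0]],
    [0.3,[1.5,0.7,192],[0,0,0]],
    [0.3,[1.5,0.7,192],[0,0,0]],
    [0.3,[1.5,0.7,192],[0,0,0]],
    [0.3,[1.5,0.7,192],[0,0,0]]
  ],
  "squeeze": 30
}}

```text
time_s: 2.55
tcp_pos: [0.4038, -0.1939, 0.009]
eef_rot: [-179.9, 0.0, -92.0]
contact_force: [-0.4, 0.5, -0.2]
gripper_width: 0.0534
gripper_force: 0.0
```

Call:
{"op": "carry_out", "data": {
  "deltas": [
    [0.3,[0,0,0],[0,0,0]],
    [0.3,[0,0,0],[0,0,0]],
    [0.3,[0,0,0],[0,0,0]],
    [0.3,[0,0,0],[0,0,0]],
    [0.3,[0,0,0],[0,0,0]],
    [0.3,[0,0,-10],[0,0,0]],
    [0.3,[0,0,-25],[0,0,0]],
    [0.3,[0,0,-50],[0,0,0]],
    [0.3,[0,0,-80],[0,0,0]],
    [0.3,[0,0,-110],[0,0,0]],
    [0.3,[0,0,-130],[0,0,0]],
    [0.3,[0,0,-130],[0,0,0]]
  ]
}}

```text
time_s: 3.75
tcp_pos: [0.4049, -0.194, 0.1413]
eef_rot: [-179.7, -0.0, -92.0]
contact_force: [0.4, -0.7, -4.4]
gripper_width: 0.0398
gripper_force: 30.0
```

```bash
python3 -c "
from h import *
to(.604,-.039,.14,4)"
```

```text
t 3.75 tcp [ 0.4049 -0.194   0.1413] rpy [-1.7971e+02 -1.0000e-02 -9.2000e+01] F [ 0.4 -0.7 -4.4] w 0.0398 
-> mm [-161.9 -193.6    2.3] rad [-0.0037 -0.0044 -1.6754]
```

Call:
{"op": "carry_out", "data": {
  "deltas": [
    [0.3,[-8,-10,0],[0,0,-0.14]],
    [0.3,[-22,-26,0],[0,0,-0.28]],
    [0.3,[-36,-43,0],[0,0,-0.42]],
    [0.3,[-52,-62,0],[0,0,-0.56]],
    [0.3,[-68,-81,0],[0,0,-0.7]],
    [0.3,[-84,-100,0],[0,0,-0.84]],
    [0.3,[-100,-119,0],[0,0,-0.98]],
    [0.3,[-116,-138,0],[0,0,-1.12]],
    [0.3,[-130,-156,0],[0,0,-1.26]],
    [0.3,[-144,-172,0],[0,0,-1.4]],
    [0.3,[-154,-184,0],[0,0,-1.54]],
    [0.3,[-161.9,-193.6,0],[0,0,-1.675]]
  ]
}}

```text
time_s: 4.95
tcp_pos: [0.6021, -0.0382, 0.1362]
eef_rot: [-180.0, 0.2, 4.3]
contact_force: [0.3, -0.0, -4.0]
gripper_width: 0.0399
gripper_force: 30.0
```

Run:
```python
from h import *
I=np.load('i.npz')
a,d,c=cap('wrist'); to(.604,-.039,.14,4)
t=I['b'][150:225,200:270]; s=I['a'][150:220,215:300]
A=cv2.resize(t,None,fx=5,fy=5,interpolation=cv2.INTER_CUBIC); B=cv2.resize(a,(440,330))
o=np.zeros((600,800,3),np.uint8); o[:375,:350]=A; o[:330,355:795]=B
b,_,cb=cap('top'); C=b[120:220,200:320]; C=cv2.resize(C,(270,225)); o[375:600,:270]=C
cv2.imwrite('pics/c2.png',o[...,::-1]); np.savez('w2.npz',a=a,b=b,d=d,V=c[3])
```

```text
t 5.0 tcp [ 0.6036 -0.0374  0.1363] rpy [-1.80e+02  1.20e-01  4.79e+00] F [ 3.6 -0.3 -3.7] w 0.0397 
-> mm [ 0.2  1.6 -3.7] rad [-0.      0.0021  0.0139]
```

View pics/c2.png

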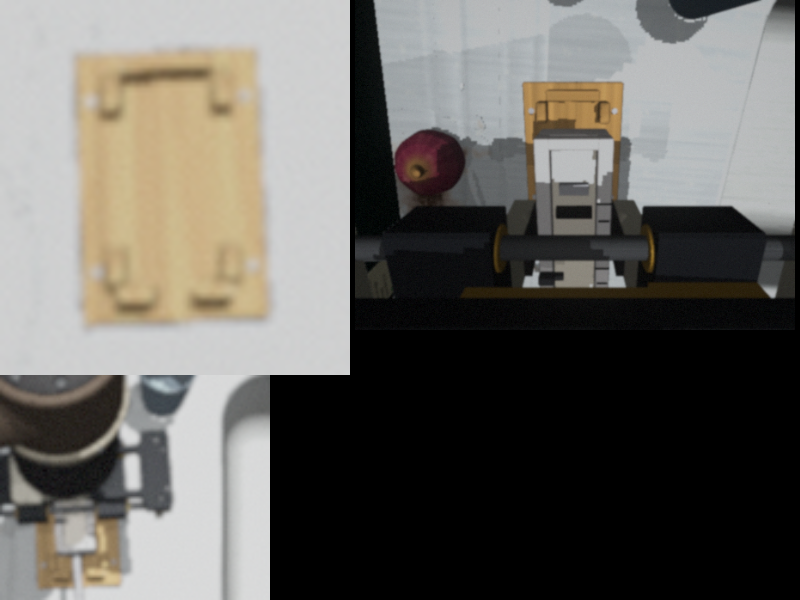

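Run:
```python
from h import *
c=cal('top');
Q=np.array([ray(c,(u+.5)/5-.5+200,(v+.5)/5-.5+150,.008)[:2] for u,v in ((76,56),(256,48),(270,318),(85,325))])
print(Q.round(4),Q.mean(0).round(4)); e=lambda p:(np.degrees(np.arctan2(p[1],p[0])),np.hypot(*p))
print(e(Q[0]-Q[3]),e(Q[1]-Q[2]),e(Q[0]-Q[1]),e(Q[3]-Q[2]))
W=np.load('w2.npz'); f,cx,cy,_=cal('wrist'); c=(f,cx,cy,W['V'])
hsv=cv2.cvtColor(W['a'],cv2.COLOR_RGB2HSV); w=(hsv[...,0]>8)&(hsv[...,0]<28)&(hsv[...,1]>80)&(hsv[...,2]>110); 
w[:,:180]=0; w[:,330:]=0; w[220:]=0
rows=[v for v in range(80,225) if w[v].sum()>8]
for v in rows[::8]:
    u=np.nonzero(w[v])[0]; a,b=ray(c,u[0]-.5,v,.008),ray(c,u[-1]+.5,v,.008); print(v,u[0],u[-1],a[:2].round(4),b[:2].round(4))
v=rows[0]; us=np.nonzero(w[v+3])[0]
for u in np.linspace(us[0]+4,us[-1]-4,5).astype(int): 
    t=np.nonzero(w[:,u])[0][0]; print('far',ray(c,u,t-.5,.008)[:2].round(4))
to(.604,-.039,.14,4)
```

```text
[[ 0.6735  0.0151]
 [ 0.6806 -0.0829]
 [ 0.532  -0.0938]
 [ 0.5259  0.0044]] [ 0.603  -0.0393]
(np.float64(4.161345481091219), np.float64(0.14798951206889427)) (np.float64(4.199337597660458), np.float64(0.14902893000391051)) (np.float64(94.16967826115994), np.float64(0.09822730479115432)) (np.float64(93.56402965554811), np.float64(0.09833146641455012))
96 197 310 [0.6761 0.0154] [ 0.6832 -0.08  ]
104 196 311 [0.6696 0.0162] [ 0.6768 -0.0816]
112 196 310 [0.663 0.016] [ 0.6702 -0.0816]
120 197 310 [0.6564 0.015 ] [ 0.6636 -0.0825]
128 197 309 [0.6496 0.0149] [ 0.6568 -0.0824]
136 197 309 [0.6427 0.0147] [ 0.65   -0.0833]
144 198 308 [0.6358 0.0137] [ 0.643  -0.0833]
152 198 308 [0.6287 0.0135] [ 0.636  -0.0842]
160 199 308 [0.6216 0.0125] [ 0.6289 -0.085 ]
far [0.6767 0.0134]
far [ 0.6783 -0.0092]
far [ 0.68   -0.0318]
far [ 0.6817 -0.0544]
far [ 0.6834 -0.077 ]
t 5.05 tcp [ 0.6026 -0.038   0.1363] rpy [-1.80e+02  1.60e-01  4.18e+00] F [-0.6 -0.7 -4.8] w 0.0396 
-> mm [ 1.3  1.1 -3.7] rad [-0.      0.0027  0.0031]
```

Run:
```python
from h import *
W=np.load('w2.npz'); f,cx,cy,_=cal('wrist'); c=(f,cx,cy,W['V'])
g=cv2.cvtColor(W['a'],cv2.COLOR_RGB2GRAY)
for u in (216,290): print(u,g[145:172,u])
P=cloud(W['d'],c)
for v in range(150,172,2): print(v,P[v,216].round(4),P[v,252].round(4),P[v,292].round(4))
```

```text
216 [ 73  76  75  76  74  73  69  70  71  74  74  67  68  65  70  81 118 155
 179 185 190 188 190 189 189 187 188]
290 [144 149 151 142 124  91  69  69  66  69  71  69  67  67  72  89 127 167
 185 187 188 188 188 188 189 190 189]
150 [ 0.6315 -0.0025  0.0069] [ 0.6551 -0.0335  0.1299] [ 0.6365 -0.0695  0.0072]
152 [ 0.6534 -0.0158  0.1332] [ 0.6553 -0.0336  0.1364] [ 0.6566 -0.053   0.1356]
154 [ 0.6539 -0.0167  0.1412] [ 0.6553 -0.0336  0.1416] [ 0.657  -0.0521  0.1435]
156 [ 0.6541 -0.0173  0.1465] [ 0.6551 -0.0336  0.1458] [ 0.6565 -0.0519  0.146 ]
158 [ 0.6539 -0.0177  0.1502] [ 0.6554 -0.0337  0.1519] [ 0.6569 -0.0511  0.1529]
160 [ 0.6541 -0.0183  0.1551] [ 0.6553 -0.0337  0.1559] [ 0.6566 -0.0508  0.1559]
162 [ 0.6536 -0.0185  0.1573] [ 0.655  -0.0337  0.1584] [ 0.6561 -0.0506  0.1575]
164 [ 0.6529 -0.0186  0.1577] [ 0.6542 -0.0338  0.1586] [ 0.6554 -0.0506  0.1586]
166 [ 0.6522 -0.0187  0.1584] [ 0.6534 -0.0338  0.1588] [ 0.6545 -0.0507  0.1583]
168 [ 0.6512 -0.0187  0.158 ] [ 0.6523 -0.0339  0.1579] [ 0.6537 -0.0508  0.1586]
170 [ 0.6502 -0.0187  0.1576] [ 0.6516 -0.034   0.1583] [ 0.6527 -0.051   0.1579]
```

Call:
{"op": "carry_out", "data": {
  "deltas": [
    [0.3,[1,0,20],[0,0,0]],
    [0.3,[2,0,40],[0,0,0]],
    [0.3,[3.5,0,60],[0,0,0]],
    [0.3,[3.5,0,75],[0,0,0]],
    [0.3,[3.5,0,80],[0,0,0]],
    [0.3,[3.5,0,80],[0,0,0]]
  ]
}}

```text
time_s: 5.65
tcp_pos: [0.6047, -0.0391, 0.0572]
eef_rot: [180.0, 0.2, 3.9]
contact_force: [-0.2, -0.1, -3.5]
gripper_width: 0.0396
gripper_force: 30.0
```

```bash
cat > m.py <<'E'
from h import *
a,d,c=cap('wrist'); s,ds,cs=cap('scene'); to(.606,-.038,.055,4.2)
P=cloud(d,c)
np.savez('w3.npz',a=a,s=s,d=d,V=c[3])
hsv=cv2.cvtColor(a,cv2.COLOR_RGB2HSV); w=(hsv[...,0]>8)&(hsv[...,0]<28)&(hsv[...,1]>80)&(hsv[...,2]>110); w[220:]=0
Pw=P[w&(np.abs(P[...,1]+.035)<.08)]
for n,lo,hi in (('board',.003,.014),('stop top',.026,.04)):
    q=Pw[(Pw[:,2]>lo)&(Pw[:,2]<hi)]; print(n,len(q),cv2.minAreaRect((q[:,:2]*1000).astype(np.float32)) if len(q)>3 else '', q.max(0) if len(q) else '')
g=(hsv[...,1]<50)&(P[...,2]>.04)&(np.abs(P[...,1]+.036)<.024)&(P[...,0]>.625)&(P[...,0]<.68)
q=P[g]; top=np.median(q[:,2]); q=q[abs(q[:,2]-top)<.003]; print('gauge top',top,len(q)); 
for y in (-.05,-.045,-.036,-.025,-.02): 
    k=q[abs(q[:,1]-y)<.002]; print(y,k[:,0].max() if len(k) else 0)
print('gauge y range at x>.64',q[q[:,0]>.64][:,1].min(),q[q[:,0]>.64][:,1].max())
x=s[130:230,205:325]
o=np.zeros((400,800,3),np.uint8); o[:,:480]=cv2.resize(x,(480,400),interpolation=cv2.INTER_CUBIC); o[:,480:]=cv2.resize(a[60:310,130:380],(320,400)[:2])
cv2.imwrite('pics/c3.png',o[...,::-1])
E
python3 m.py
```

```text
t 5.75 tcp [ 0.6062 -0.0388  0.0589] rpy [ 1.7999e+02 -1.0000e-02  3.9100e+00] F [ 0.3 -0.6 -4.2] w 0.0398 
-> mm [-0.1 -0.8  3.9] rad [ 0.0001 -0.0002 -0.005 ]
board 6040 ((641.16943359375, -34.828861236572266), (77.90253448486328, 99.42414855957031), 4.241891860961914) [0.6833331  0.01673238 0.0120512 ]
stop top 2474 ((658.1416015625, -33.362457275390625), (30.51275634765625, 69.85604095458984), 4.001201629638672) [0.67495433 0.00155145 0.03103728]
gauge top 0.13497730854725157 1657
-0.05 0.6397695249077613
-0.045 0.6392840909367109
-0.036 0.6386146598983555
-0.025 0.6379139849870736
-0.02 0.6373533389090723
gauge y range at x>.64 -0.013618132309905972 -0.012086541704578306
```

View pics/c3.png

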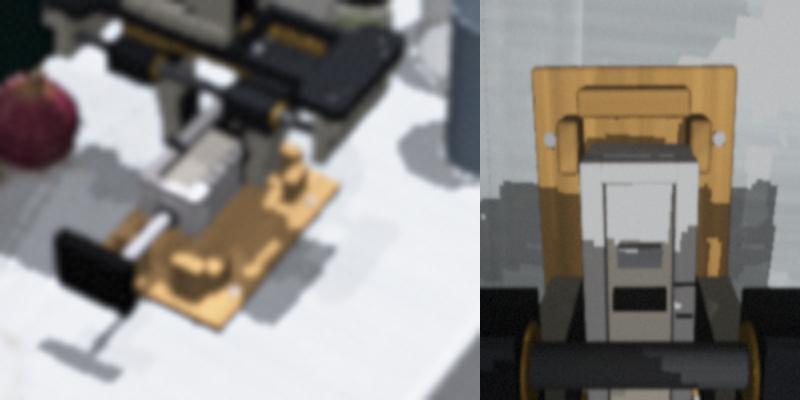

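```bash
cat > g.py <<'E'
from h import *
import sys
W=np.load('w3.npz'); f,cx,cy,_=cal('wrist'); c=(f,cx,cy,W['V']); P=cloud(W['d'],c)
zl,zh=float(sys.argv[1]),float(sys.argv[2])
g=(P[...,2]>zl)&(P[...,2]<zh)&(np.abs(P[...,1]+.036)<.03)&(P[...,0]>.61)&(P[...,0]<.68)
q=P[g]; print(len(q),np.median(q[:,2]),q[:,2].max())
u=np.array([np.cos(np.radians(4.2)),np.sin(np.radians(4.2))]); n=np.array([-u[1],u[0]])
o=np.array([.6052,-.0374]); L=(q[:,:2]-o)@np.c_[u,n]*1000
print('front end in cradle x (want 55):',np.percentile(L[:,0],[98,99.5,100]).round(1))
for a,b in ((15,25),(25,35),(35,45),(45,55)):
    k=L[(L[:,0]>a)&(L[:,0]<b)]; print(a,b,'y range (want -20,20)',k[:,1].min().round(1) if len(k) else '',k[:,1].max().round(1) if len(k) else '')
E
python3 g.py .075 .084
```

```text
6015 0.0789341015008172 0.08395833990555819
front end in cradle x (want 55): [52.7 52.9 53.1]
15 25 y range (want -20,20) -22.2 18.0
25 35 y range (want -20,20) -22.2 17.8
35 45 y range (want -20,20) -22.2 17.8
45 55 y range (want -20,20) -22.0 17.8
```

Call:
{"op": "carry_out", "data": {
  "deltas": [
    [0.3,[2,-2,0],[0,0,0]],
    [0.3,[2,-2,8],[0,0,0]],
    [0.3,[2,-2,16],[0,0,0]],
    [0.3,[2,-2,24],[0,0,0]],
    [0.3,[2,-2,30],[0,0,0]],
    [0.3,[2,-2,34],[0,0,0]],
    [0.3,[2,-2,36],[0,0,0]],
    [0.3,[2,-2,36],[0,0,0]]
  ]
}}

```text
time_s: 6.55
tcp_pos: [0.6078, -0.0365, 0.0222]
eef_rot: [180.0, 0.0, 4.0]
contact_force: [0.2, -0.5, -3.2]
gripper_width: 0.0396
gripper_force: 30.0
```

```bash
python3 m.py | head -2; python3 g.py .035 .05
```

```text
t 6.65 tcp [ 0.6081 -0.0365  0.0228] rpy [-1.80e+02 -2.00e-02  3.97e+00] F [-0.1 -0.2 -4.2] w 0.0399 
-> mm [ -2.2   1.4 -32.2] rad [-0.     -0.0003 -0.0041]
8122 0.04369375161224644 0.04996975875605481
front end in cradle x (want 55): [55.9 56.1 56.3]
15 25 y range (want -20,20) -29.7 30.3
25 35 y range (want -20,20) -19.9 20.3
35 45 y range (want -20,20) -19.9 20.2
45 55 y range (want -20,20) -19.8 20.3
```

Call:
{"op": "carry_out", "data": {
  "deltas": [
    [0.3,[-0.8,0,1],[0,0,0]],
    [0.3,[-0.8,0,2],[0,0,0]],
    [0.3,[-0.8,0,3],[0,0,0]],
    [0.3,[-0.8,0,4],[0,0,0]],
    [0.3,[-0.8,0,4],[0,0,0]]
  ]
}}

```text
time_s: 7.15
tcp_pos: [0.607, -0.0366, 0.0184]
eef_rot: [180.0, 0.0, 4.0]
contact_force: [0.1, -0.4, -4.7]
gripper_width: 0.0397
gripper_force: 30.0
```

Call:
{"op": "carry_out", "data": {
  "deltas": [
    [0.3,[0,0,0.5],[0,0,0]],
    [0.3,[0,0,1],[0,0,0]],
    [0.3,[0,0,1.5],[0,0,0]],
    [0.3,[0,0,1.5],[0,0,0]]
  ]
}}

```text
time_s: 7.55
tcp_pos: [0.6071, -0.0365, 0.017]
eef_rot: [180.0, 0.0, 4.0]
contact_force: [1.6, 0.3, -4.8]
gripper_width: 0.0399
gripper_force: 30.0
```

Call:
{"op": "carry_out", "data": {
  "deltas": [
    [0.3,[0,0,0.5],[0,0,0]],
    [0.55,[0,0,0.5],[0,0,0]],
    [0.7,[0,0,0.5],[0,0,0]],
    [0.9,[0,0,0.5],[0,0,0]],
    [0.9,[0,0,0.5],[0,0,0]],
    [0.9,[0,0,0.5],[0,0,0]],
    [0.9,[0,0,-20],[0,0,0]],
    [0.9,[0,0,-60],[0,0,0]],
    [0.9,[0,0,-100],[0,0,0]],
    [0.9,[0,0,-130],[0,0,0]],
    [0.9,[0,0,-130],[0,0,0]]
  ]
}}

```text
time_s: 8.65
tcp_pos: [0.61, -0.0362, 0.1524]
eef_rot: [-180.0, -0.5, 4.0]
contact_force: [0.5, 0.8, 0.2]
gripper_width: 0.0789
gripper_force: 0.0
```

```bash
python3 m.py | head -2; python3 g.py .035 .045; python3 -c "
from h import *
o=np.array([.606,-.038]);u=np.array([.9973,.0732])
to(*(o-.105*u),.15,-86)"
```

```text
t 8.75 tcp [ 0.6074 -0.0364  0.1478] rpy [-1.7997e+02 -1.0000e-01  3.9500e+00] F [-1.1  0.3 -0.7] w 0.0788 
-> mm [-1.7  1.6 92.8] rad [-0.0006 -0.0018 -0.0043]
1577 0.03874121530750021 0.04119483248931605
front end in cradle x (want 55): [55.4 55.5 55.6]
15 25 y range (want -20,20) -19.3 19.4
25 35 y range (want -20,20) -19.9 20.1
35 45 y range (want -20,20) -19.8 19.8
45 55 y range (want -20,20) -19.6 19.6
t 8.75 tcp [ 0.6074 -0.0364  0.1478] rpy [-1.7997e+02 -1.0000e-01  3.9500e+00] F [-1.1  0.3 -0.7] w 0.0788 
-> mm [-106.5    1.9   -2.4] rad [-1.90e-03 -1.00e-03  1.57e+00]
```

View pics/c3.png

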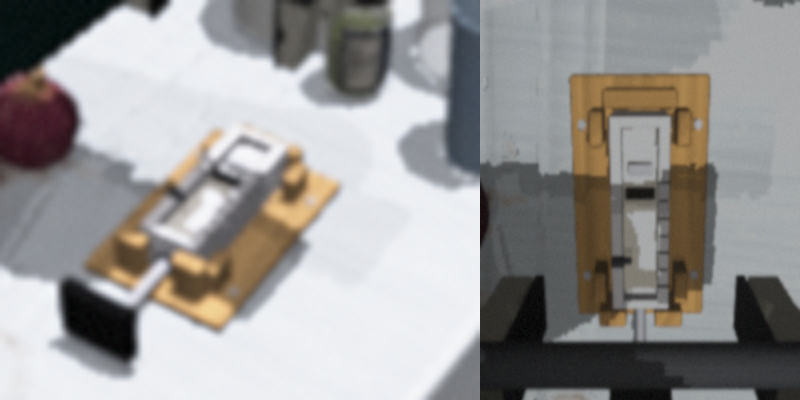

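Run:
```python
from h import *
s=r.get_state();V=cal('wrist')[3];R=V[:3,:3];o=-R.T@V[:3,3];T=Ro.from_euler('xyz',s['eef_rot'],degrees=True)
oc=T.inv().apply(o-s['tcp_pos']);Rt=T.inv().as_matrix()@R.T; print('cam in tool',oc.round(4),Rt.round(3))
f,cx,cy,_=cal('wrist')
O=np.array([.6055,-.0378,0]);u=np.array([.9973,.0732,0]);n=np.array([-.0732,.9973,0])
for yaw in (-86,94):
  for dx in (-.126,-.17):
    p=O+dx*u+[0,0,.03]; T=Ro.from_euler('xyz',[180,0,yaw],degrees=True)
    for nm,g in (('ptr',O+.012*u+[0,0,.035]),('tab',O-.02*u+.016*n+[0,0,.047])):
        q=Rt.T@(T.inv().apply(g-p)-oc); print(yaw,dx,nm,f*q[0]/q[2]+cx,f*q[1]/q[2]+cy,q[2])
W=np.load('w3.npz'); c=(f,cx,cy,W['V']); g=cv2.cvtColor(W['a'],cv2.COLOR_RGB2GRAY)
print('ptr col'); print(g[165:205,250:258].mean(1).round(0))
print(g[205:240,230:248])
for nm,a,b,z in (('ptr',254,180,.035),('tab',238,223,.047)): print(nm,((ray(c,a,b,z)-O)@np.c_[u,n]*1000).round(2))
cs=cal('scene');V=cs[3];print('scene cam',(-V[:3,:3].T@V[:3,3]).round(3))
```

```text
cam in tool [ 0.0809  0.0004 -0.1571] [[-0.    -0.956 -0.293]
 [ 1.    -0.001  0.001]
 [-0.001 -0.293  0.956]]
-86 -0.126 ptr -12.244553420519935 256.6619374686809 0.16911133374481932
-86 -0.126 tab 40.97095773103982 296.81937157199525 0.1623343286868294
-86 -0.17 ptr -96.99827597160186 257.02017450880476 0.16910039234312232
-86 -0.17 tab -47.31764764700176 297.1952718268812 0.1623233872851324
94 -0.126 ptr 519.1423779289544 254.41587115186053 0.16917996617364595
94 -0.126 tab 478.89332723498654 236.17975434725628 0.15301044807822778
94 -0.17 ptr 603.816393946488 254.057971015318 0.16919090757534294
94 -0.17 tab 572.5175849141181 235.78533941971745 0.15302138947992477
ptr col
[155. 154. 152. 152. 155. 164. 168. 168. 164. 150. 123.  92.  56.  30.
  22.  22.  22.  22.  32.  60.  92. 106. 110. 116. 122. 128. 140. 158.
 166. 169. 169. 169. 169. 169. 168. 169. 167. 164. 162. 163.]
[[ 79  82  88 103 111 117 112 115 113 111 101  94 106 120 124 121 122 123]
 [ 79  79  89 103 113 118 113 116 113 112 101  92 108 119 125 127 124 125]
 [ 80  79  88 104 112 115 116 114 116 110 103  95 107 125 123
[... 1785 characters left out ...]
106 103 116 124 122 123 125]
 [ 53  70  84  98 110 111 116 115 115 113 112 100 106 117 126 126 125 126]
 [ 54  70  86  98 108 114 115 117 112 116 113 105 104 120 121 122 125 122]
 [ 53  71  83  99 109 111 111 113 111 116 110 100 100 116 123 122 123 127]
 [ 54  71  84  95 106 113 117 110 113 113 111 104 104 114 124 127 126 122]
 [ 56  67  82  96 106 114 113 116 113 116 111  98  99 115 122 126 128 127]
 [ 51  68  76  91 106 110 114 115 115 116 109 102 102 112 122 122 123 124]
 [ 52  63  73  90 107 107 114 113 114 117 112 102 102 114 125 126 125 127]
 [ 50  66  73  90 108 118 114 112 118 114 111  98 101 114 118 124 126 125]]
ptr [13.69  0.97]
tab [-21.64  14.99]
scene cam [ 0.076 -0.42   0.638]
```

Call:
{"op": "carry_out", "data": {
  "deltas": [
    [0.9,[-40,0,0],[0,0,0]],
    [0.9,[-85,0,0],[0,0,0]],
    [0.9,[-115,0,0],[0,0,0]],
    [0.9,[-126,0,0],[0,0,0]],
    [0.9,[-126,0,20],[0,0,0]],
    [0.9,[-126,0,50],[0,0,0]],
    [0.9,[-126,0,75],[0,0,0]],
    [0.9,[-126,0,75],[0,0,0]]
  ]
}}

```text
time_s: 9.55
tcp_pos: [0.4789, -0.0459, 0.0685]
eef_rot: [179.9, 0.4, 3.9]
contact_force: [-0.8, -0.3, -0.1]
gripper_width: 0.0788
gripper_force: 0.0
```

Run:
```python
from h import *
a,d,c=cap('wrist'); to(.4805,-.0457,.02,4.0); P=cloud(d,c)
s,_,_=cap('scene')
hsv=cv2.cvtColor(a,cv2.COLOR_RGB2HSV)
O=np.array([.6056,-.0374,0]);u=np.array([.9973,.0732,0]);n=np.array([-.0732,.9973,0])
L=(P-O)@np.c_[u,n]
m=(abs(L[...,0])<.06)&(abs(L[...,1])<.022)&(P[...,2]<.06)&(P[...,2]>.025); dk=m&(hsv[...,2]<70)
k,l,st,ce=cv2.connectedComponentsWithStats(dk.astype(np.uint8))
for i in range(1,k):
    if st[i,4]>12: q=np.c_[L[l==i],P[l==i][:,2]]*1000; print(st[i],ce[i].round(1),'z pct',np.percentile(q[:,2],[10,50,90]).round(1),'x',np.percentile(q[:,0],[5,50,95]).round(1),'y',q[:,1].mean().round(1))
o=np.zeros((600,800,3),np.uint8); o[:,:]=cv2.resize(a,(800,600)); o[400:,550:]=cv2.resize(s[140:240,190:315],(250,200))
cv2.imwrite('pics/c4.png',o[...,::-1])
```

```text
t 9.6 tcp [ 0.4802 -0.0457  0.0704] rpy [179.93   0.27   3.96] F [-0.2  0.6  0.3] w 0.0789 
-> mm [ 0.5  0.  50.4] rad [ 0.0012  0.0047 -0.0006]
[215  43  26  11 191] [224.7  47.9] z pct [43.2 45.7 46.5] x [-26.4 -24.6 -22.3] y 14.8
```

View pics/c4.png

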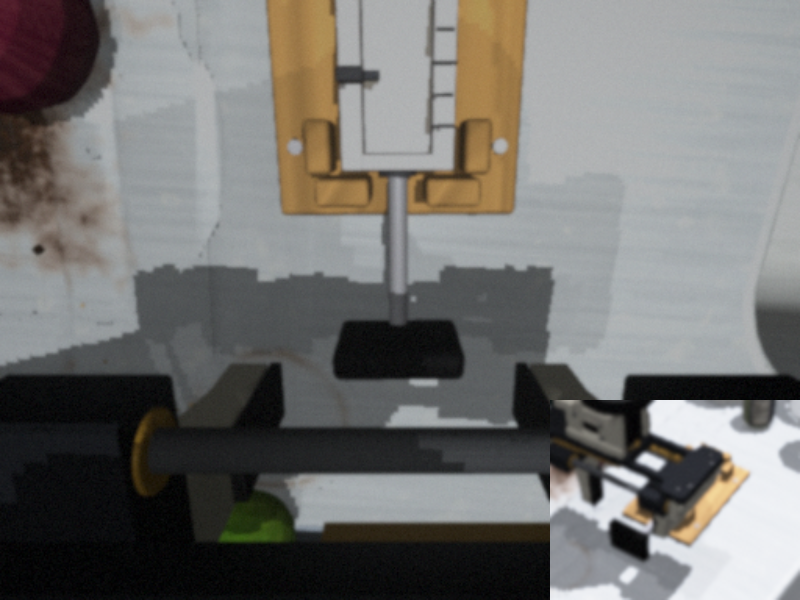

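Call:
{"op": "carry_out", "data": {
  "deltas": [
    [0.9,[0,0,20],[0,0,0]],
    [0.9,[0,0,38],[0,0,0]],
    [0.9,[0,0,48],[0,0,0]],
    [0.9,[0,0,50],[0,0,0]],
    [0.5,[0,0,50],[0,0,0]],
    [0.45,[0,0,50],[0,0,0]],
    [0.45,[0,0,50],[0,0,0]],
    [0.45,[0,0,50],[0,0,0]],
    [0.45,[0,0,50],[0,0,0]],
    [0.45,[0,0,50],[0,0,0]],
    [0.45,[0,0,50],[0,0,0]]
  ],
  "squeeze": 45
}}

```text
time_s: 10.75
tcp_pos: [0.4817, -0.0452, 0.0223]
eef_rot: [-180.0, -0.0, 4.0]
contact_force: [-0.5, -0.3, 2.9]
gripper_width: 0.0497
gripper_force: 45.0
```

```bash
cat > t.py <<'E'
from h import *
import sys
im=[];wd=[]
for _ in range(2):
    a,_,ca=cap('top'); b,_,cb=cap('scene'); im.append((a,b))
a=np.mean([i[0] for i in im],0).astype(np.uint8); b=np.mean([i[1] for i in im],0).astype(np.uint8)
to(.4802,-.0457,.02,4)
np.savez(sys.argv[1],a=a,b=b)
A=cv2.resize(a[150:220,205:275],(400,400),interpolation=cv2.INTER_CUBIC);B=cv2.resize(b[155:215,220:280],(400,400),interpolation=cv2.INTER_CUBIC)
cv2.imwrite('pics/%s.png'%sys.argv[1][:-4],np.hstack([A,B])[...,::-1])
E
python3 t.py t0.npz
```

```text
t 10.95 tcp [ 0.4817 -0.0452  0.0223] rpy [-1.80e+02 -3.00e-02  3.97e+00] F [0.1 0.7 4.6] w 0.0495 
-> mm [-1.5  0.4  2.2] rad [-0.     -0.0004 -0.0005]
```

View pics/t0.png

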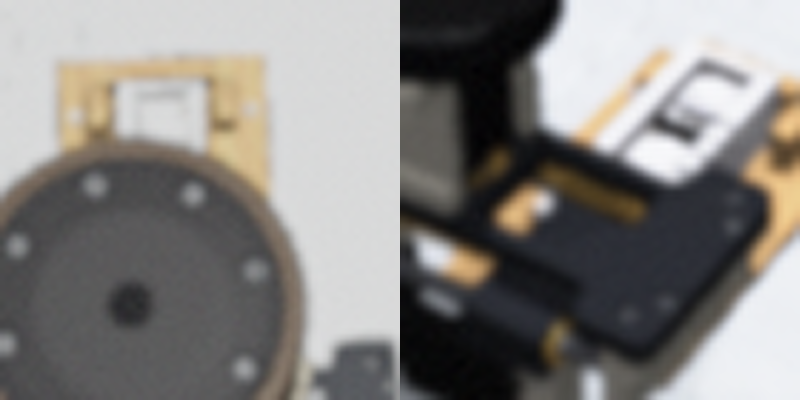

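Call:
{"op": "carry_out", "data": {
  "deltas": [
    [0.45,[-1.5,0,0],[0,0,0]],
    [0.45,[-4,0,0],[0,0,0]],
    [0.45,[-7,0,0],[0,0,0]],
    [0.45,[-10,0,0],[0,0,0]],
    [0.45,[-13,0,0],[0,0,0]],
    [0.45,[-16,0,0],[0,0,0]],
    [0.45,[-19,0,0],[0,0,0]],
    [0.45,[-22,0,0],[0,0,0]],
    [0.45,[-25,0,0],[0,0,0]],
    [0.45,[-27,0,0],[0,0,0]],
    [0.45,[-28,0,0],[0,0,0]],
    [0.45,[-28,0,0],[0,0,0]]
  ]
}}

```text
time_s: 12.15
tcp_pos: [0.4549, -0.0468, 0.0224]
eef_rot: [-180.0, -0.2, 4.0]
contact_force: [7.6, -1.5, -0.7]
gripper_width: 0.0496
gripper_force: 45.0
```

```bash
python3 t.py t1.npz
python3 - <<'E'
from h import *
c=cal('scene')
O=np.array([.6056,-.0374,0]);u=np.array([.9973,.0732,0]);n=np.array([-.0732,.9973,0])
# sample along channel centreline at pointer-top height, and along +y rail at tab height
xs=np.arange(-40,56,2)
for f in ('t0.npz','t1.npz'):
    g=cv2.cvtColor(np.load(f)['b'],cv2.COLOR_RGB2GRAY).astype(np.float32)
    for nm,y,z in (('ch',0,.035),('tab',.016,.045),('rail',.016,.040)):
        uv=np.array([proj(c,O+x/1000*u+y*n+[0,0,z]) for x in xs],np.float32)
        print(f,nm,list(zip(xs.tolist(),cv2.remap(g,uv[:,0],uv[:,1],1).ravel().astype(int).tolist())))
W=np.load('w3.npz'); g=cv2.cvtColor(W['a'],cv2.COLOR_RGB2GRAY); print(g[150:192,246:262:3])
E
```

```text
t 12.35 tcp [ 0.4549 -0.0469  0.0224] rpy [-1.7998e+02 -1.5000e-01  4.0000e+00] F [ 6.1 -0.4  0.2] w 0.0495 
-> mm [25.3  0.6  2.5] rad [-0.0003 -0.0027 -0.0001]
t0.npz ch [(-40, 59), (-38, 62), (-36, 59), (-34, 52), (-32, 41), (-30, 29), (-28, 23), (-26, 22), (-24, 32), (-22, 47), (-20, 86), (-18, 137), (-16, 188), (-14, 226), (-12, 241), (-10, 245), (-8, 246), (-6, 246), (-4, 245), (-2, 242), (0, 230), (2, 197), (4, 150), (6, 105), (8, 77), (10, 100), (12, 131), (14, 149), (16, 156), (18, 162), (20, 177), (22, 198), (24, 220), (26, 236), (28, 240), (30, 244), (32, 245), (34, 245), (36, 243), (38, 236), (40, 220), (42, 188), (44, 155), (46, 158), (48, 178), (50, 205), (52, 225), (54, 234)]
t0.npz tab [(-40, 40), (-38, 28), (-36, 21), (-34, 24), (-32, 30), (-30, 54), (-28, 86), (-26, 131), (-24, 180), (-22, 209), (-20, 225), (-18, 232), (-16, 232), (-14, 234), (-12, 232), (-10, 233), (-8, 232), (-6, 233), (-4, 232), (-2, 233), (0, 231), (2, 230), (4, 229), (6, 227), (8, 225), (10, 220), (12, 220), (14, 223), (16, 224), (18, 231), (20, 234), (22, 234), (24, 234), (26, 233), (28, 233),
[... 2772 characters left out ...]
143 153 154 151 154 152]
 [145 153 151 152 150 152]
 [155 150 154 154 156 153]
 [158 155 156 153 154 156]
 [163 164 164 164 165 165]
 [171 169 167 169 168 167]
 [167 166 169 168 157 153]
 [151 158 168 168 142 127]
 [124 132 153 156 127 112]
 [108 109 125 124 111 104]
 [ 89  90  94  92  91  90]
 [ 57  58  55  56  55  55]
 [ 29  29  29  29  34  34]
 [ 26  20  22  19  21  24]
 [ 23  23  25  24  25  19]
 [ 23  25  21  26  19  21]
 [ 24  23  20  15  23  28]
 [ 31  32  32  35  32  37]
 [ 55  59  64  57  61  59]
 [ 91  90  90  95  92  90]
 [105 104 105 105 103 103]
 [112 112 112 108 106 110]
 [121 122 121 114 113 111]
 [125 124 125 121 123 120]
 [126 126 128 129 126 126]
 [125 130 143 138 139 140]]
```

Call:
{"op": "carry_out", "data": {
  "deltas": [
    [0.45,[-2,0,0],[0,0,0]],
    [0.45,[-4,0,0],[0,0,0]],
    [0.45,[-6,0,0],[0,0,0]],
    [0.45,[-8,0,0],[0,0,0]],
    [0.45,[-10,0,0],[0,0,0]],
    [0.45,[-12,0,0],[0,0,0]],
    [0.45,[-13.5,0,0],[0,0,0]],
    [0.45,[-14.5,0,0],[0,0,0]],
    [0.45,[-14.5,0,0],[0,0,0]]
  ]
}}

```text
time_s: 13.25
tcp_pos: [0.4413, -0.0477, 0.0226]
eef_rot: [-180.0, -0.2, 4.0]
contact_force: [10.2, -2.6, -2.9]
gripper_width: 0.0496
gripper_force: 45.0
```

```bash
python3 t.py t2.npz
python3 - <<'E'
from h import *
c=cal('scene')
O=np.array([.6056,-.0374,0]);u=np.array([.9973,.0732,0]);n=np.array([-.0732,.9973,0])
xs=np.arange(-60,60,.5)
for f in ('t0.npz','t1.npz','t2.npz'):
    g=cv2.cvtColor(np.load(f)['b'],cv2.COLOR_RGB2GRAY).astype(np.float32)
    for nm,y,z,lo,hi in (('ptr',0,.035,-50,20),('end',0,.035,36,50),('tab',.016,.045,-42,-20)):
        uv=np.array([proj(c,O+x/1000*u+y*n+[0,0,z]) for x in xs],np.float32)
        v=cv2.remap(g,uv[:,0],uv[:,1],cv2.INTER_LINEAR).ravel(); m=(xs>lo)&(xs<hi); i=np.nonzero(m)[0][v[m].argmin()]
        k=slice(max(i-16,0),i+17); w=np.clip(v[i]+90-v[k],0,None); print(f,nm,'min at',xs[i],'centroid',round((xs[k]*w).sum()/w.sum(),2))
E
```

```text
t 13.45 tcp [ 0.4413 -0.0477  0.0225] rpy [-179.97   -0.23    4.  ] F [10.9 -2.1 -2.7] w 0.0497 
-> mm [39.   0.7  2.7] rad [-0.0005 -0.0041 -0.    ]
t0.npz ptr min at -26.0 centroid -27.24
t0.npz end min at 44.5 centroid 45.38
t0.npz tab min at -36.0 centroid -36.05
t1.npz ptr min at -11.5 centroid -11.04
t1.npz end min at 42.0 centroid 42.18
t1.npz tab min at -32.0 centroid -32.23
t2.npz ptr min at -25.5 centroid -24.88
t2.npz end min at 42.0 centroid 42.17
t2.npz tab min at -32.0 centroid -32.23
```

Call:
{"op": "carry_out", "data": {
  "deltas": [
    [0.45,[3,0,0],[0,0,0]],
    [0.45,[7,0,0],[0,0,0]],
    [0.45,[11,0,0],[0,0,0]],
    [0.45,[15,0,0],[0,0,0]],
    [0.45,[19,0,0],[0,0,0]],
    [0.45,[23,0,0],[0,0,0]],
    [0.45,[27,0,0],[0,0,0]],
    [0.45,[31,0,0],[0,0,0]],
    [0.45,[34,0,0],[0,0,0]],
    [0.45,[37,0,0],[0,0,0]],
    [0.45,[40,0,0],[0,0,0]],
    [0.45,[42,0,0],[0,0,0]]
  ]
}}

```text
time_s: 14.65
tcp_pos: [0.4787, -0.0456, 0.0217]
eef_rot: [180.0, 0.2, 3.9]
contact_force: [-7.9, 3.6, 12.2]
gripper_width: 0.0495
gripper_force: 45.0
```

Call:
{"op": "carry_out", "data": {
  "deltas": [
    [0.45,[0.5,0,0],[0,0,0]],
    [0.45,[0.5,0,0],[0,0,0]]
  ]
}}

```text
time_s: 14.85
tcp_pos: [0.4787, -0.0456, 0.0217]
eef_rot: [180.0, 0.3, 3.9]
contact_force: [-5.5, 3.2, 11.0]
gripper_width: 0.0497
gripper_force: 45.0
```

Call:
{"op": "carry_out", "data": {
  "deltas": [
    [0.45,[-1.5,0,-0.5],[0,0,0]],
    [0.45,[-1.5,0,-0.5],[0,0,0]],
    [0.6,[-1.5,0,-0.5],[0,0,0]],
    [0.75,[-1.5,0,-0.5],[0,0,0]],
    [0.85,[-1.5,0,-0.5],[0,0,0]],
    [0.85,[-1.5,0,-0.5],[0,0,0]],
    [0.85,[-1.5,0,-15],[0,0,0]],
    [0.85,[-1.5,0,-35],[0,0,0]],
    [0.85,[-1.5,0,-55],[0,0,0]],
    [0.85,[15,0,-55],[0,0,0]],
    [0.85,[25,0,-55],[0,0,0]],
    [0.85,[25,0,-55],[0,0,0]]
  ]
}}

```text
time_s: 16.05
tcp_pos: [0.5072, -0.0435, 0.0766]
eef_rot: [180.0, 0.0, 4.0]
contact_force: [-0.3, -0.3, 0.5]
gripper_width: 0.0743
gripper_force: 0.0
```

```bash
cat > p.py <<'E'
from h import *
import sys
ims=[]
for i in range(4):
    a,d,c=cap('wrist'); ims.append((a,d,c))
to(.5,-.045,.07,4)
O=np.array([.6056,-.0374,0]);u=np.array([.9973,.0732,0]);n=np.array([-.0732,.9973,0])
for a,d,c in ims:
    P=cloud(d,c); L=(P-O)@np.c_[u,n]*1000; v=a.max(2); z=P[...,2]*1000; out=[]
    for nm,y0,y1,z0,z1,th in (('ptr',-9,9,32,38,60),('tab',13,19,44,50,100)):
        m=(L[...,1]>y0)&(L[...,1]<y1)&(abs(L[...,0])<50)&(z>z0)&(z<z1)&(v<th)
        k,l,st,ce=cv2.connectedComponentsWithStats(m.astype(np.uint8))
        if k<2: out.append((nm,None)); continue
        i=1+st[1:,4].argmax(); q=L[l==i]; zz=np.median(z[l==i]); vv,uu=np.nonzero(l==i)
        out.append((nm,int(st[i,4]),'uv',ce[i].round(1).tolist(),'z',float(zz.round(1)),'x range',np.percentile(q[:,0],[2,98]).round(1).tolist(),'mid',float(np.percentile(q[:,0],[2,98]).mean().round(2))))
    print(*out)
a=ims[-1][0]; np.savez(sys.argv[1],a=a,d=d,V=c[3])
E
python3 p.py p1.npz
```

```text
t 16.25 tcp [ 0.5053 -0.0438  0.0764] rpy [1.7999e+02 1.1000e-01 3.9500e+00] F [-0.9 -0.1  0.3] w 0.0744 
-> mm [-5.4  0.9  6.4] rad [ 0.0002  0.0018 -0.0009]
('ptr', 248, 'uv', [255.0, 96.4], 'z', 35.7, 'x range', [-21.9, -17.4], 'mid', -19.64) ('tab', 84, 'uv', [226.4, 109.5], 'z', 45.9, 'x range', [-28.6, -24.7], 'mid', -26.68)
('ptr', 253, 'uv', [255.1, 94.3], 'z', 35.7, 'x range', [-21.9, -17.5], 'mid', -19.71) ('tab', 89, 'uv', [226.1, 107.5], 'z', 45.9, 'x range', [-28.7, -24.8], 'mid', -26.76)
('ptr', 277, 'uv', [254.2, 93.0], 'z', 35.6, 'x range', [-22.0, -17.5], 'mid', -19.73) ('tab', 91, 'uv', [226.1, 106.4], 'z', 45.9, 'x range', [-28.7, -24.4], 'mid', -26.58)
('ptr', 272, 'uv', [254.1, 92.9], 'z', 35.6, 'x range', [-22.1, -17.7], 'mid', -19.9) ('tab', 98, 'uv', [225.9, 106.0], 'z', 45.8, 'x range', [-28.9, -24.5], 'mid', -26.71)
```

Run:
```python
from h import *
a=np.load('p1.npz')['a']; cv2.imwrite('pics/p1.png',cv2.resize(a[0:250,190:320][...,::-1],None,fx=2.4,fy=2.4,interpolation=cv2.INTER_CUBIC)); v=a.max(2)
print(v[80:118,250:260:4].tolist()); print(v[88:125,220:236:3].tolist())
```

```text
[[178, 181, 179], [181, 179, 182], [182, 178, 181], [179, 182, 181], [181, 181, 181], [181, 182, 179], [175, 176, 163], [152, 154, 130], [95, 96, 80], [51, 52, 48], [43, 47, 42], [43, 40, 45], [40, 46, 43], [45, 38, 44], [43, 43, 39], [44, 46, 41], [41, 44, 44], [48, 48, 49], [83, 78, 79], [131, 111, 112], [164, 143, 145], [177, 169, 166], [183, 182, 179], [181, 182, 183], [181, 181, 183], [177, 183, 181], [181, 183, 182], [182, 178, 182], [185, 182, 181], [182, 183, 183], [183, 183, 182], [181, 178, 182], [184, 186, 181], [181, 181, 183], [181, 183, 182], [183, 181, 180], [181, 184, 184], [181, 181, 181]]
[[170, 178, 182, 180, 147, 159], [168, 180, 177, 179, 147, 138], [166, 182, 179, 181, 150, 125], [164, 180, 181, 179, 150, 122], [164, 180, 182, 181, 152, 136], [162, 177, 178, 181, 151, 159], [160, 180, 181, 181, 155, 170], [160, 177, 180, 179, 152, 167], [157, 181, 180, 180, 151, 167], [155, 181, 180, 182, 154, 164], [157, 180, 180, 180, 152, 166], [157, 175, 176, 177, 149, 167], [148, 163, 156, 159, 141, 167], [127, 130, 114, 116, 113, 160], [88, 87, 74, 75, 76, 139], [64, 66, 65, 64, 64, 100], [60, 68, 64, 69, 65, 71], [59, 62, 68, 66, 67, 61], [63, 69, 66, 68, 65, 62], [63, 69, 67, 66, 63, 62], [62, 64, 65, 63, 65, 73], [62, 64, 68, 65, 63, 110], [73, 76, 80, 77, 72, 142], [102, 121, 122, 119, 105, 158], [138, 160, 164, 161, 141, 161], [154, 182, 179, 179, 161, 162], [151, 180, 184, 182, 159, 162], [151, 180, 179, 180, 160, 164], [149, 180, 180, 181, 160, 162], [149, 183, 180, 181, 162, 158], [148, 181, 178, 180, 162, 161], [147, 179, 181, 179, 166, 161], [142, 181, 182, 180, 164, 157], [141, 180, 179, 181, 165, 157], [132, 180, 182, 181, 165, 160], [132, 181, 182, 183, 162, 157], [132, 179, 179, 180, 168, 155]]
```

View pics/p1.png

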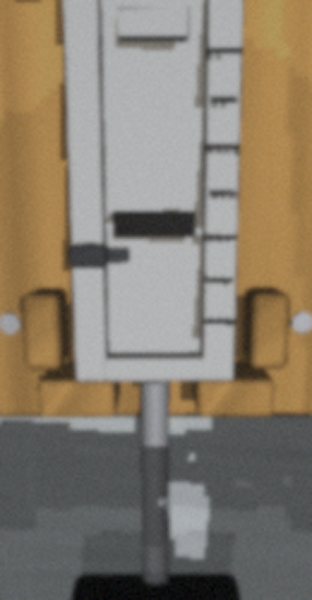

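Call:
{"op": "carry_out", "data": {
  "deltas": [
    [0.85,[-15,0,0],[0,0,0]],
    [0.85,[-28,0,0],[0,0,0]],
    [0.85,[-28,0,20],[0,0,0]],
    [0.85,[-28,0,40],[0,0,0]],
    [0.85,[-28,0,50],[0,0,0]],
    [0.85,[-28,0,53],[0,0,0]],
    [0.55,[-28,0,53],[0,0,0]],
    [0.45,[-28,0,53],[0,0,0]],
    [0.45,[-28,0,53],[0,0,0]],
    [0.45,[-28,0,53],[0,0,0]],
    [0.45,[-28,0,53],[0,0,0]],
    [0.45,[-28,0,53],[0,0,0]]
  ]
}}

```text
time_s: 17.45
tcp_pos: [0.4788, -0.0454, 0.0245]
eef_rot: [-180.0, -0.0, 4.0]
contact_force: [-0.3, 0.7, 2.9]
gripper_width: 0.0496
gripper_force: 45.0
```

Call:
{"op": "carry_out", "data": {
  "deltas": [
    [0.45,[0,0,0],[0,0,0]],
    [0.45,[0,0,0],[0,0,0]]
  ]
}}

```text
time_s: 17.65
tcp_pos: [0.4788, -0.0454, 0.0243]
eef_rot: [-180.0, -0.0, 4.0]
contact_force: [-0.7, 0.0, 3.7]
gripper_width: 0.0495
gripper_force: 45.0
```

Call:
{"op": "carry_out", "data": {
  "deltas": [
    [0.45,[-3,0,0],[0,0,0]],
    [0.45,[-7,0,0],[0,0,0]],
    [0.45,[-11,0,0],[0,0,0]],
    [0.45,[-15,0,0],[0,0,0]],
    [0.45,[-19,0,0],[0,0,0]],
    [0.45,[-23,0,0],[0,0,0]],
    [0.45,[-27,0,0],[0,0,0]],
    [0.45,[-31,0,0],[0,0,0]],
    [0.45,[-35,0,0],[0,0,0]],
    [0.45,[-39,0,0],[0,0,0]],
    [0.45,[-42,0,0],[0,0,0]],
    [0.45,[-43,0,0],[0,0,0]]
  ]
}}

```text
time_s: 18.85
tcp_pos: [0.438, -0.0479, 0.0247]
eef_rot: [-180.0, -0.3, 4.0]
contact_force: [12.4, -4.6, -4.6]
gripper_width: 0.0496
gripper_force: 45.0
```

```bash
cat > q.py <<'E'
from h import *
import sys
c=cal('scene')
O=np.array([.6056,-.0374,0]);u=np.array([.9973,.0732,0]);n=np.array([-.0732,.9973,0])
xs=np.arange(-60,60,.5)
for f in sys.argv[1:]:
    g=cv2.cvtColor(np.load(f)['b'],cv2.COLOR_RGB2GRAY).astype(np.float32)
    for nm,y,z,lo,hi in (('ptr',-.004,.035,-50,20),('ptr',0,.035,-50,20),('end',0,.035,36,50),('tab',.016,.045,-42,-20)):
        uv=np.array([proj(c,O+x/1000*u+y*n+[0,0,z]) for x in xs],np.float32)
        v=cv2.remap(g,uv[:,0],uv[:,1],cv2.INTER_LINEAR).ravel(); m=(xs>lo)&(xs<hi); i=np.nonzero(m)[0][v[m].argmin()]
        k=slice(max(i-16,0),i+17); w=np.clip(v[i]+90-v[k],0,None); print(f,nm,'min at',xs[i],'centroid',round((xs[k]*w).sum()/w.sum(),2))
E
python3 t.py t3.npz; python3 q.py t1.npz t2.npz t3.npz
```

```text
t 19.05 tcp [ 0.4379 -0.0479  0.0246] rpy [-179.97   -0.26    3.99] F [10.3 -2.7 -2.8] w 0.05 
-> mm [42.3  0.7  4.8] rad [-0.0005 -0.0046 -0.0002]
t1.npz ptr min at -11.0 centroid -11.36
t1.npz ptr min at -11.5 centroid -11.04
t1.npz end min at 42.0 centroid 42.18
t1.npz tab min at -32.0 centroid -32.23
t2.npz ptr min at -23.5 centroid -24.78
t2.npz ptr min at -25.5 centroid -24.88
t2.npz end min at 42.0 centroid 42.17
t2.npz tab min at -32.0 centroid -32.23
t3.npz ptr min at -27.5 centroid -28.04
t3.npz ptr min at -28.0 centroid -28.05
t3.npz end min at 42.0 centroid 42.19
t3.npz tab min at -32.0 centroid -32.53
```

Call:
{"op": "carry_out", "data": {
  "deltas": [
    [0.45,[-1,0,0],[0,0,0]],
    [0.45,[-2,0,0],[0,0,0]],
    [0.45,[-2.8,0,0],[0,0,0]],
    [0.45,[-3.3,0,0],[0,0,0]],
    [0.45,[-3.3,0,0],[0,0,0]]
  ]
}}

```text
time_s: 19.55
tcp_pos: [0.4351, -0.0481, 0.0247]
eef_rot: [-180.0, -0.3, 4.0]
contact_force: [12.5, -4.2, -5.0]
gripper_width: 0.0499
gripper_force: 45.0
```

```bash
python3 t.py t4.npz; python3 q.py t4.npz
```

```text
t 19.75 tcp [ 0.4351 -0.0481  0.0247] rpy [-179.97   -0.3     4.  ] F [12.9 -4.7 -3.7] w 0.0496 
-> mm [45.1  0.8  5. ] rad [-0.0006 -0.0053 -0.0001]
t4.npz ptr min at -31.5 centroid -30.86
t4.npz ptr min at -30.0 centroid -30.77
t4.npz end min at 42.0 centroid 42.16
t4.npz tab min at -32.0 centroid -32.33
```

Call:
{"op": "carry_out", "data": {
  "deltas": [
    [0.45,[-0.3,0,0],[0,0,0]],
    [0.45,[-0.6,0,0],[0,0,0]],
    [0.45,[-0.6,0,0],[0,0,0]]
  ]
}}

```text
time_s: 20.05
tcp_pos: [0.4346, -0.0481, 0.0247]
eef_rot: [-180.0, -0.3, 4.0]
contact_force: [12.1, -4.3, -4.9]
gripper_width: 0.0496
gripper_force: 45.0
```

Call:
{"op": "carry_out", "data": {
  "deltas": [
    [0.45,[3,0,0],[0,0,0]],
    [0.45,[7,0,0],[0,0,0]],
    [0.45,[11,0,0],[0,0,0]],
    [0.45,[15,0,0],[0,0,0]],
    [0.45,[19,0,0],[0,0,0]],
    [0.45,[23,0,0],[0,0,0]],
    [0.45,[27,0,0],[0,0,0]],
    [0.45,[31,0,0],[0,0,0]],
    [0.45,[35,0,0],[0,0,0]],
    [0.45,[39,0,0],[0,0,0]],
    [0.45,[42,0,0],[0,0,0]],
    [0.45,[44,0,0],[0,0,0]]
  ]
}}

```text
time_s: 21.25
tcp_pos: [0.4758, -0.0455, 0.0242]
eef_rot: [-180.0, -0.0, 4.0]
contact_force: [3.0, 0.3, 5.6]
gripper_width: 0.0494
gripper_force: 45.0
```

Call:
{"op": "carry_out", "data": {
  "deltas": [
    [0.45,[1.5,0,0],[0,0,0]],
    [0.45,[3,0,0],[0,0,0]],
    [0.45,[3,0,0],[0,0,0]]
  ]
}}

```text
time_s: 21.55
tcp_pos: [0.4785, -0.0453, 0.0242]
eef_rot: [-180.0, 0.0, 4.0]
contact_force: [2.1, 1.3, 4.9]
gripper_width: 0.0494
gripper_force: 45.0
```

Call:
{"op": "carry_out", "data": {
  "deltas": [
    [0.45,[0.5,0,-0.5],[0,0,0]],
    [0.45,[1.2,0,-0.5],[0,0,0]],
    [0.45,[1.8,0,-0.5],[0,0,0]],
    [0.45,[1.8,0,-0.5],[0,0,0]]
  ]
}}

```text
time_s: 21.95
tcp_pos: [0.4786, -0.0454, 0.0242]
eef_rot: [180.0, 0.2, 4.0]
contact_force: [-3.0, 3.8, 8.6]
gripper_width: 0.0498
gripper_force: 45.0
```

Call:
{"op": "carry_out", "data": {
  "deltas": [
    [0.45,[-1,0,0],[0,0,0]],
    [0.45,[-1,0,0],[0,0,0]],
    [0.6,[-1,0,0],[0,0,0]],
    [0.75,[-1,0,0],[0,0,0]],
    [0.85,[-1,0,0],[0,0,0]],
    [0.85,[-1,0,0],[0,0,0]],
    [0.85,[-1,0,-15],[0,0,0]],
    [0.85,[-1,0,-35],[0,0,0]],
    [0.85,[-1,0,-53],[0,0,0]],
    [0.85,[12,0,-53],[0,0,0]],
    [0.85,[20,0,-53],[0,0,0]],
    [0.85,[20,0,-53],[0,0,0]]
  ]
}}

```text
time_s: 23.15
tcp_pos: [0.5011, -0.0439, 0.0767]
eef_rot: [180.0, 0.0, 4.0]
contact_force: [-0.7, 0.5, -0.6]
gripper_width: 0.0747
gripper_force: 0.0
```

```bash
python3 p.py p2.npz
python3 - <<'E'
from h import *
W=np.load('p2.npz'); f,cx,cy,_=cal('wrist'); c=(f,cx,cy,W['V']); P=cloud(W['d'],c); v=W['a'].max(2)
O=np.array([.6056,-.0374,0]);u=np.array([.9973,.0732,0])
L=((P-O)@u)*1000; Y=((P-O)@np.array([-.0732,.9973,0]))*1000
# bar top, housing front end
m=(P[...,2]>.046)&(P[...,2]<.056)&(abs(Y)<20)&(L<-90)&(L>-150); print('bar top x',np.percentile(L[m],[2,98]).round(1),m.sum())
m=(P[...,2]>.036)&(P[...,2]<.044)&(abs(Y)<19)&(L<-20)&(L>-70); print('housing -x end',np.percentile(L[m],[.5,1,2]).round(1),'z',np.median(P[m][:,2]))
print(v[70:120,255].tolist(),v[70:120,226].tolist())
E
```

```text
t 23.35 tcp [ 0.4995 -0.0442  0.0767] rpy [1.7998e+02 1.1000e-01 3.9500e+00] F [-1.1  1.1 -0.6] w 0.0748 
-> mm [0.5 0.9 6.7] rad [ 0.0003  0.002  -0.0009]
('ptr', 217, 'uv', [255.8, 97.4], 'z', 35.7, 'x range', [-28.5, -24.6], 'mid', -26.55) ('tab', 91, 'uv', [226.1, 98.7], 'z', 46.1, 'x range', [-29.2, -25.0], 'mid', -27.12)
('ptr', 229, 'uv', [255.7, 95.6], 'z', 35.7, 'x range', [-29.0, -24.5], 'mid', -26.72) ('tab', 94, 'uv', [226.0, 96.9], 'z', 45.9, 'x range', [-29.2, -24.9], 'mid', -27.07)
('ptr', 233, 'uv', [255.8, 94.6], 'z', 35.8, 'x range', [-29.0, -24.5], 'mid', -26.71) ('tab', 92, 'uv', [225.8, 96.0], 'z', 46.0, 'x range', [-29.2, -24.9], 'mid', -27.07)
('ptr', 223, 'uv', [255.4, 94.4], 'z', 35.7, 'x range', [-28.6, -24.6], 'mid', -26.6) ('tab', 87, 'uv', [225.9, 95.6], 'z', 46.0, 'x range', [-29.0, -25.1], 'mid', -27.05)
bar top x [-133.6 -122.6] 1174
housing -x end [-66.9 -66.3 -65.1] z 0.03877811837481784
[182, 183, 183, 181, 180, 183, 182, 182, 181, 181, 184, 182, 181, 181, 182, 182, 183, 181, 166, 131, 80, 53, 40, 43, 45, 45, 42, 45, 46, 65, 113, 159, 180, 181, 182, 183, 182, 183, 180, 182, 183, 182, 184, 185, 180, 183, 182, 182, 180, 182] [176, 182, 179, 179, 184, 180, 180, 181, 180, 179, 180, 181, 183, 181, 184, 183, 180, 182, 180, 177, 153, 109, 74, 66, 65, 70, 67, 65, 65, 71, 114, 160, 180, 182, 179, 179, 180, 183, 182, 183, 179, 181, 186, 183, 187, 181, 181, 184, 186, 182]
```

Call:
{"op": "carry_out", "data": {
  "deltas": [
    [0.85,[0,0,-30],[0,0,0]],
    [0.85,[0,0,-70],[0,0,0]],
    [0.85,[0,0,-100],[0,0,0]],
    [0.85,[0,0,-100],[0,0,0]],
    [0.85,[0,0,-100],[0,0,0]]
  ]
}}

```text
time_s: 23.85
tcp_pos: [0.5001, -0.0438, 0.1778]
eef_rot: [-180.0, -0.1, 4.0]
contact_force: [-0.0, 0.8, -0.4]
gripper_width: 0.074
gripper_force: 0.0
```

```bash
python3 -c "
from plant import r
print(r.close_job())"
```

```text
the job is handed in; nothing more can be done
None
```

The job is handed in: the gauge lies in the cradle about 3 mm towards the slotted stop, the handle was eased home both times, and the pointer measures about 0.5 mm short of the index tab with no overshoot, after two draws because the first was stopped short to measure.

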